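Line up the empty compartment and open the push-and-turn bottle for refilling

TASK

Get the weekly carousel dispenser ready for refilling: turn its centre knob until the knob's pointed nose, which stands over the empty compartment, points straight at the index rib in the middle of the lid's open port, and leave it there. Then open the wide amber bottle that stands in the suction holder: press its safety cap down, keep it down while you twist it counter-clockwise out of its lock, and lift it off. Finish while still holding the cap in the gripper, upright, at rest and straight above the open bottle about 6 cm clear of its mouth - do not put it down or let go - with the other things on the ledge left where they are.

Things in the scene. Friction and masses are not known exactly. Their poses are not given: they have to be found in the camera images.
- carousel (a joint): turning angle (rad) of the carousel and its centre knob about the dispenser's upright axis. 0: the knob's nose points straight at the index rib, so the empty compartment lies under the open port. Grows counter-clockwise seen from above; starts between -1.5 and -0.6; no end stop; stays where it is left (friction about 0.04 N m).
- dispenser: the carousel dispenser, fixed: round, 176 mm across, white base, clear wall, clear lid with its top at z = 50 mm, seven compartments of which only the one below the knob's nose is empty; origin at its underside's centre on the ledge; its own -x axis points at the index rib
- knob_grip (a point): point to grip on the dispenser's centre knob, on the turning axis, 66 mm above the ledge. The knob is a grey upright bar 15 mm thick, from 24 mm behind the axis to 30 mm ahead of it, sides 26 mm high (z = 53 to 79 mm, 3 mm above the clear lid); a low tapering nose goes on to 52 mm from the axis. The point's own -x axis runs along the bar towards the nose, z up
- knob_nose (a point): tip of the knob's pointed nose, 52 mm from the turning axis, 58 mm above the ledge
- index (a point): inner end of the index rib, a white upright rib on the dispenser's rim at the middle of the open port (a 40 degree sector without lid, edged by a thin white rim); 87 mm from the turning axis, 50 mm above the ledge
- vial_mouth (a point): centre of the mouth of the wide amber bottle, 105 mm above the ledge (under the cap at the start); z up. The bottle is 50 mm across with a 38 mm neck, held fast in a white cup (66 mm across, top at z = 36 mm) on a black rubber suction foot 92 mm across, so it neither turns nor lifts.
- cap_center (a point): centre of the round white ribbed safety cap (54 mm across, 30.5 mm high, 40 g), half-way up, 101 mm above the ledge while locked; z up. Four lugs inside lock under the neck's lugs; a spring disc inside pushes the cap up (6 N when locked, 2 N more per mm, 16 N when 5 mm down), so it needs a firm grip (40 to 70 N). About 1 mm of side play on the neck
- vial: the amber bottle with its suction holder, fixed; origin at the centre of the holder's underside on the ledge
- cap: the same cap; origin at the centre of its skirt's lower edge (z = 86 mm while locked). Unpressed it turns no more than 5 degrees. Pressed down more than 4 mm (it bottoms at 6.5 mm) it turns counter-clockwise seen from above: free to lift from 36 degrees (0.62 rad) up to the stop at 63 degrees (1.1 rad); 48 degrees (0.84 rad) is the middle
- nail_file: steel nail file 150 mm long lying flat (bystander); origin near its middle
- small_bottle: small amber bottle 36 mm across and 68 mm high with a black screw cap, standing loose (bystander); origin at its underside's centre
- mortar: white ceramic mortar 100 mm across and 66 mm high, its pestle leaning out of it to 108 mm (bystander); origin at its underside's centre
- latch_box: grey plastic box with spring latch, 78 x 110 x 39 mm (bystander); origin at its underside's centre
- tumbler: clear glass tumbler 70 mm across and 95 mm high (bystander); origin at its underside's centre
- pill_cutter: tablet cutter, 75 x 42 x 23 mm, white with clear lid (bystander); origin at its underside's centre
- tweezers: steel tweezers 120 mm long lying flat (bystander); origin at their middle
There are look-alikes about, which are no part of the job. Leave any pink or turquoise look-alike of the cap alone.

How it is judged:
By the outcome, as a careful person would: the job done as asked, in the order asked, and still so for the second after the job is handed in, while the arm keeps its last pose, push and grip.
It also fails if it takes over 51 s, if anything falls off the work surface, if the arm or the gripper's body presses on something with over 40 N, if the wrist force passes 120 N, or if a joint passes its speed limit or range.

ROBOT

A 7-joint arm with a two-finger parallel gripper is mounted at the origin on the work surface. World frame = base frame: x ahead of the robot, y to its left, z up, the work surface at z = 0. Lengths are in m, angles in rad, forces in N, time in s.
With the tool pointing down it reaches from about 0.4 to 0.75 m from the base axis. Payload 19.5 kg.
Tool frame: the origin (TCP) lies at the centre of the arm's flange, where the gripper is bolted on; the fingertips stand 173 mm ahead of it and the grasp point (between the pads) lies 155 mm ahead of it (arm.finger_overhang is the distance from the TCP to the fingertips, in m); z points along the fingers, y is the line along which they close (so a half turn about z gives the same grasp; the last joint's range is limited). The gripper opens to 85 mm and grips with 20 to 120 N. Pads are 22 mm wide; open, the fingers measure 114 mm over their backs; the gripper's body (76 mm by 85 mm) begins 54 mm behind the grasp point. The pads swing forward as they close: fully open they stand 13 mm farther back than shut.
Start: joints at [1.248, 0.707, -0.028, 1.485, 0.022, 0.951, -0.075], TCP at [0.159, -0.552, 0.405] pointing down, gripper open.
Joint ranges: [-2.71, 2.71], [-0.32, 2.16], [-1.57, 1.52], [0, 2.45], [-1.46, 4.6], [0, 2.02], [-2.83, 2.83]. Speed limits (rad/s): [1.89, 1.89, 2.57, 2.57, 3.01, 3.01, 3.01].

INTERFACE

Orientations are given as a unit quaternion [x, y, z, w].
In Python, from plant import arm, imaging gives the robot as it stands.
- The arm moves only by the shell command python3 -m handwheel 'ROWS'. ROWS is JSON, a list of rows, each an object of numbers: "dx", "dy", "dz": the shift along the world's x, y, z in cm; "wx", "wy", "wz": the turn, a rotation vector about the world's x, y, z in degrees; "fingers": the opening, from -1 (shut) to 1 (fully open). In form: [{"dx": .., "dy": .., "dz": .., "wx": .., "wy": .., "wz": .., "fingers": ..}, ...]. A call has 1 to 8 rows; each row shifts and turns the commanded pose from where the row before left it; what a row does not reach is not made up. A row lasts 1/12 s, in which the tool goes at most 41.7 mm and 7.16 degrees, less where a joint would pass 70% of its speed; a pose out of reach is approached as far as the arm can. A call is refused whole if a number of a shift passes 4.17 or a number of a turn 7.16, either way. A call with a gripper value outside its range is refused whole. The fingers move at their own pace and stop on an object; the grip force is fixed at half the most. Time passes only in rows, so rows that do not move let the fingers close. It gives the time, the measured TCP pose, the force and the opening at its end, in the units of the state.
- arm.get_obs(): the state, without advancing time (a new reading comes with each control period).
- imaging.grab_frame(name): name is "scene" or "side" or "wrist"; returns the picture (420x560x3 uint8, red, green, blue); there is no depth.
- imaging.calibration(name): a dict with "camera_matrix" (3x3 intrinsics, pixels), "position" and "orientation" of the camera in the world. Camera axes: x right, y down, z forward; pixel columns grow to the right and rows downward; lengths in m; the calibration is good to about 2 mm. A picture is of the moment at which its call begins: read the wrist's pose just before it. calibration takes no time and is no camera call; for the wrist camera it gives the pose at the moment of the call.
- arm.finish_job(): hands the job in, once; it reports no verdict.
The state is a dict: "time": time; "joints": joint angles; "joint_vel": joint speeds; "joint_efforts": joint torques, N m; "eef_pos": TCP position; "orientation": TCP orientation; "force": force on the tool from outside, world axes, zero at the start; "wrist_torque": the same for the moment, N m; "finger_gap": finger opening in m.
Only numpy, scipy, OpenCV 4.12 (cv2) and the standard library are available. Lean on these libraries where they do the work, as an engineer would, in place of code of your own. Each camera call takes 0.05 s, during which the arm holds its last target. There are 200 camera calls.

## Working session

There is one attempt and no reset: what is moved stays moved. The work goes in short steps, Python scripts to look and compute and a shell command to move; the robot and the scene stay as the last step left them, time stands still between calls to the robot, and variables do not carry over. Pictures are saved under pics/ and viewed, on a budget of 10 in all, crops included, one or two more only if the job needs it, and the job is handed in when it is done.

```bash
mkdir -p pics; cat > h.py <<'E'
import numpy as np, cv2
from scipy.spatial.transform import Rotation as R
from plant import arm, imaging
def snap(n,f):
    c=imaging.calibration(n); im=imaging.grab_frame(n)
    cv2.imwrite('pics/'+f,im[:,:,::-1]); return im,c
def rot(c):
    o=np.array(c['orientation'],float); return o if o.shape==(3,3) else R.from_quat(o).as_matrix()
def ray(c,u,v,z):
    d=rot(c)@np.linalg.solve(np.array(c['camera_matrix']),[u,v,1.]); p=np.array(c['position'])
    return p+d*(z-p[2])/d[2]
def proj(c,P):
    q=np.array(c['camera_matrix'])@(rot(c).T@(np.array(P)-np.array(c['position']))); return q[:2]/q[2]
E
python3 - <<'E'
from h import *
import pickle
D={}
a=[]
for n in ('scene','side','wrist'):
    im,c=snap(n,n+'0.png'); D[n]=c; print(n,c)
pickle.dump(D,open('cal0.pkl','wb'))
print(arm.get_obs())
E
```

```text
scene {'camera_matrix': array([[442.31335742,   0.        , 283.22132396],
       [  0.        , 442.31335742, 210.06870529],
       [  0.        ,   0.        ,   1.        ]]), 'position': array([ 1.44295681, -0.1166691 ,  1.04088281]), 'orientation': array([ 0.69242983,  0.62379136, -0.24103608, -0.27078936])}
side {'camera_matrix': array([[463.19619511,   0.        , 284.53670293],
       [  0.        , 463.19619511, 213.31381552],
       [  0.        ,   0.        ,   1.        ]]), 'position': array([0.06036064, 0.84571992, 0.78811767]), 'orientation': array([-0.25286227,  0.84522949, -0.45461575,  0.12236139])}
wrist {'camera_matrix': array([[378.17522855,   0.        , 281.95821261],
       [  0.        , 378.17522855, 210.12807664],
       [  0.        ,   0.        ,   1.        ]]), 'position': array([ 0.23183893, -0.53078576,  0.37338377]), 'orientation': array([ 0.79024616, -0.59445385, -0.08996556,  0.11849819])}
{'time': 0.15, 'joints': array([ 1.24829861,  0.70695512, -0.02760082,  1.4848965 ,  0.02204383,
        0.95087518, -0.07549554]), 'joint_vel': array([ 0.00146339, -0.00284017,  0.00062331, -0.00110738, -0.00079095,
       -0.00060748,  0.00023836]), 'joint_efforts': array([ 2.02257987e-03, -8.83302426e+01,  1.23498313e+00, -2.36193591e+01,
        1.69393601e-02,  5.33758939e-03,  1.28696780e-05]), 'eef_pos': array([ 0.15932616, -0.55243061,  0.40433662]), 'orientation': array([ 9.90159061e-01,  1.39945920e-01, -9.13944097e-05, -4.05389819e-04]), 'force': array([ 0.39712347,  0.40266656, -0.28699205]), 'wrist_torque': array([ 0.01204457, -0.02561537,  0.03641696]), 'finger_gap': 0.08559378744153592}
```

View pics/scene0.png

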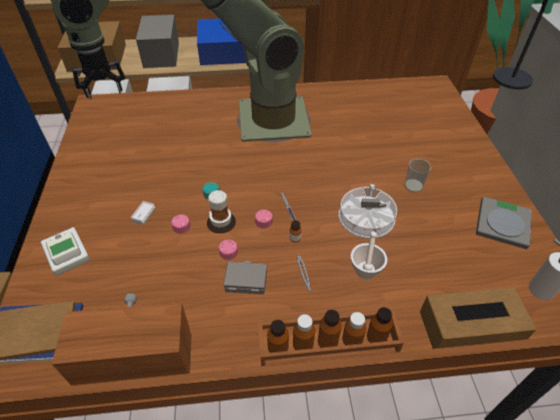

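View pics/side0.png

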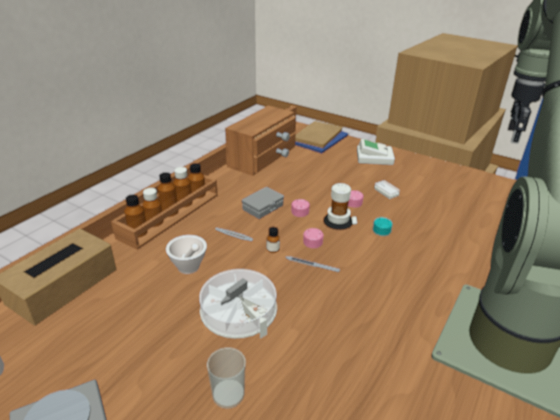

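The scene view shows the dispenser near (369,210) with its knob at about (372,203), and the bottle cap at (218,200). In the side view the dispenser is at (238,298) and the cap at (341,190).

```bash
python3 - <<'E'
from h import *
import pickle
D=pickle.load(open('cal0.pkl','rb'));s,d=D['scene'],D['side']
print('disp rim', ray(s,369,208,.05),ray(d,238,291,.05))
print('knob',ray(s,373,203,.079),ray(d,235,291,.079))
print('cap top',ray(s,218,198,.1165),ray(d,341,188,.1165))
print('rib',ray(s,373,187,.05),ray(d,264,322,.05))
for n,b in (('scene',(180,160,420,280)),('side',(180,160,420,350))):
    im=cv2.imread(f'pics/{n}0.png'); x0,y0,x1,y1=b
    cv2.imwrite(f'pics/{n}c.png',cv2.resize(im[y0:y1,x0:x1],None,fx=3,fy=3,interpolation=cv2.INTER_CUBIC))
E
```

```text
disp rim [0.55832133 0.24482745 0.05      ] [0.55540837 0.23733366 0.05      ]
knob [0.56540339 0.25100766 0.079     ] [0.54139459 0.26490403 0.079     ]
cap top [ 0.53412012 -0.20699566  0.1165    ] [ 0.52444198 -0.20740502  0.1165    ]
rib [0.46993645 0.27913841 0.05      ] [0.45258205 0.28167059 0.05      ]
```

```bash
python3 -m handwheel '[{"dx":3,"dy":2.8,"wz":4},{"dx":3,"dy":2.8,"wz":4},{"dx":3,"dy":2.8,"wz":4},{"dx":3,"dy":2.8,"wz":4},{"dx":3,"dy":2.8,"wz":4},{"dx":3,"dy":2.8,"wz":4},{"dx":3,"dy":2.8,"wz":4},{"dx":3,"dy":2.8,"wz":4}]'
python3 -m handwheel '[{"dx":1.5,"dy":3.8,"wz":4},{"dx":1.5,"dy":3.8,"wz":4},{"dx":1.5,"dy":3.8,"wz":4},{"dx":1.5,"dy":3.8,"wz":4},{"dx":1.5,"dy":3.8,"wz":4},{"dx":1.5,"dy":3.8,"wz":4},{"dx":1.5,"dy":3.8,"wz":4},{"dx":1.5,"dy":3.8,"wz":4}]'
python3 -m handwheel '[{"dx":0.9,"dy":3.8,"wz":4},{"dx":0.9,"dy":3.8,"wz":4},{"dx":0.9,"dy":3.8,"wz":4},{"dx":0.9,"dy":3.8,"wz":4},{"dx":0.9,"dy":3.8,"wz":4},{},{}]'
python3 - <<'E'
from h import *
import pickle
im,c=snap('wrist','w1.png'); pickle.dump(c,open('w1.pkl','wb')); print(c['position'],rot(c))
E
```

```text
[ 0.23184297 -0.53080143  0.37344516] [[ 0.27705838 -0.91822219 -0.2830312 ]
 [-0.96085238 -0.26512253 -0.08045336]
 [-0.00116389  0.29424148 -0.9557304 ]]validation failed for argument at $[0]...
validation failed for argument at $[0]...
validation failed for argument at $[0]...
```

View pics/w1.png

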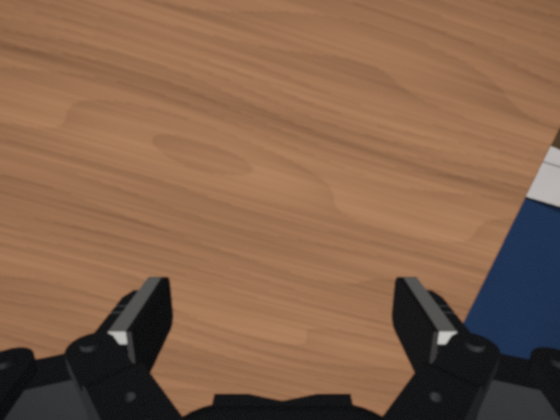

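The wrist view shows only bare table and the fingers: the rows were refused, so the arm hasn't moved. I'll give every field in each row.

```bash
python3 -m handwheel '[{"dx":3,"dy":2.8,"dz":0,"wx":0,"wy":0,"wz":4,"fingers":1},{"dx":3,"dy":2.8,"dz":0,"wx":0,"wy":0,"wz":4,"fingers":1},{"dx":3,"dy":2.8,"dz":0,"wx":0,"wy":0,"wz":4,"fingers":1},{"dx":3,"dy":2.8,"dz":0,"wx":0,"wy":0,"wz":4,"fingers":1},{"dx":3,"dy":2.8,"dz":0,"wx":0,"wy":0,"wz":4,"fingers":1},{"dx":3,"dy":2.8,"dz":0,"wx":0,"wy":0,"wz":4,"fingers":1},{"dx":3,"dy":2.8,"dz":0,"wx":0,"wy":0,"wz":4,"fingers":1},{"dx":3,"dy":2.8,"dz":0,"wx":0,"wy":0,"wz":4,"fingers":1}]'
```

```text
time: 0.87
eef_pos: [0.4005, -0.3268, 0.4048]
orientation: [0.913, 0.409, -0.0, 0.0]
force: [0.6, -0.8, 0.8]
finger_gap: 0.0851
```

```bash
python3 -m handwheel '[{"dx":1.5,"dy":3.8,"dz":0,"wx":0,"wy":0,"wz":4,"fingers":1},{"dx":1.5,"dy":3.8,"dz":0,"wx":0,"wy":0,"wz":4,"fingers":1},{"dx":1.5,"dy":3.8,"dz":0,"wx":0,"wy":0,"wz":4,"fingers":1},{"dx":1.5,"dy":3.8,"dz":0,"wx":0,"wy":0,"wz":4,"fingers":1},{"dx":1.5,"dy":3.8,"dz":0,"wx":0,"wy":0,"wz":4,"fingers":1},{"dx":1.5,"dy":3.8,"dz":0,"wx":0,"wy":0,"wz":4,"fingers":1},{"dx":1.5,"dy":3.8,"dz":0,"wx":0,"wy":0,"wz":4,"fingers":1},{"dx":1.5,"dy":3.8,"dz":0,"wx":0,"wy":0,"wz":4,"fingers":1}]'
python3 -m handwheel '[{"dx":0.9,"dy":3.8,"dz":0,"wx":0,"wy":0,"wz":4,"fingers":1},{"dx":0.9,"dy":3.8,"dz":0,"wx":0,"wy":0,"wz":4,"fingers":1},{"dx":0.9,"dy":3.8,"dz":0,"wx":0,"wy":0,"wz":4,"fingers":1},{"dx":0.9,"dy":3.8,"dz":0,"wx":0,"wy":0,"wz":4,"fingers":1},{"dx":0.9,"dy":3.8,"dz":0,"wx":0,"wy":0,"wz":4,"fingers":1},{"dx":0,"dy":0,"dz":0,"wx":0,"wy":0,"wz":0,"fingers":1},{"dx":0,"dy":0,"dz":0,"wx":0,"wy":0,"wz":0,"fingers":1}]'
python3 - <<'E'
from h import *
import pickle
im,c=snap('wrist','w2.png'); pickle.dump(c,open('w2.pkl','wb')); print(c['position'],rot(c))
E
```

```text
time: 1.53
eef_pos: [0.5197, -0.0224, 0.4047]
orientation: [0.764, 0.645, -0.0, 0.0]
force: [1.5, 0.0, 0.2]
finger_gap: 0.0857
time: 2.12
eef_pos: [0.5642, 0.1674, 0.4041]
orientation: [0.641, 0.768, -0.0, -0.001]
force: [-0.1, -1.4, 0.2]
finger_gap: 0.086
[0.55103242 0.242184   0.37323908] [[ 9.83988028e-01  1.70555243e-01  5.17539413e-02]
 [ 1.78233578e-01 -9.40619058e-01 -2.88909291e-01]
 [-5.94250843e-04  2.93507574e-01 -9.55956563e-01]]
```

View pics/w2.png

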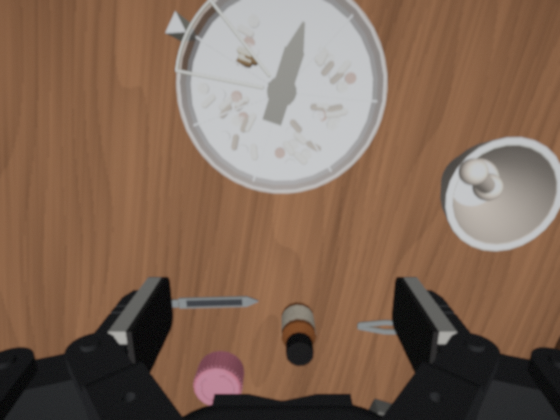

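Wrist view: the dispenser is centred near (282,88) and the knob nose tip is at about (303,23). The port sector edges run to (183,72) and (215,8), with the white index rib towards (176,25). I'll enlarge and measure.

```bash
python3 - <<'E'
from h import *
import pickle
c=pickle.load(open('w2.pkl','rb')); im=cv2.imread('pics/w2.png')
cv2.imwrite('pics/w2c.png',cv2.resize(im[0:200,160:400],None,fx=3,fy=3,interpolation=cv2.INTER_CUBIC))
for n,u,v,z in (('rim L',176.5,87,.05),('rim R',387,87,.05),('rim B',282,192,.05),('nose',303,23,.058),('edge1',183,72,.05),('edge2',215,8,.05),('rib?',176,12,.05),('rib?in',200,39,.05),('knobtail',273,122,.079)):
    print(n,ray(c,u,v,z).round(4))
E
```

```text
rim L [0.4655 0.2322 0.05  ]
rim R [0.6339 0.2627 0.05  ]
rim B [0.5656 0.1609 0.05  ]
nose [0.5574 0.2956 0.058 ]
edge1 [0.4695 0.2446 0.05  ]
edge2 [0.489  0.2951 0.05  ]
rib? [0.4598 0.287  0.05  ]
rib?in [0.4802 0.2713 0.05  ]
knobtail [0.5478 0.2209 0.079 ]
```

View pics/w2c.png

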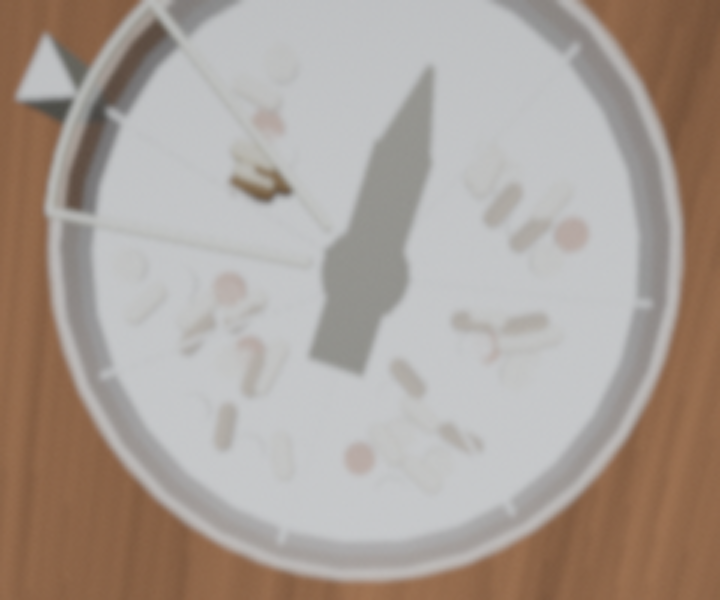

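```bash
python3 - <<'E'
from h import *
import pickle
from scipy.optimize import least_squares as LS
c=pickle.load(open('w2.pkl','rb'))
P=lambda u,v,z: ray(c,160+(u+.5)/3-.5,(v+.5)/3-.5,z)[:2]
rim=np.array([P(*q,.05) for q in ((48,215),(683,255),(367,578),(117,440),(600,475),(235,550),(500,548),(660,145))])
for Rr in (None,):
    s=LS(lambda x:np.hypot(*(rim-x[:2]).T)-x[2],[.55,.24,.088]); print('rim',s.x,s.fun.round(4))
C=s.x[:2]
az=lambda p:np.degrees(np.arctan2(*(p-C)[::-1]))
for n,u,v,z in (('nose',432,66,.058),('barL nose',376,140,.079),('barR nose',432,160,.079),('tailL',309,357,.079),('tailR',362,375,.079),('e1',52,212,.05),('e2',157,5,.05),('wedge in',76,94,.05),('wedge outL',14,99,.05),('wedge top',45,34,.05),('e1in',310,265,.05),('e2in',330,230,.05)):
    p=P(u,v,z); print(n,p.round(4),'az',az(p).round(1),'r',np.hypot(*(p-C)).round(4))
tx=R.from_quat(arm.get_obs()['orientation']).as_matrix()[:,0]; print('tool x az',np.degrees(np.arctan2(tx[1],tx[0])))
f=(P(376,140,.079)+P(432,160,.079))/2; b=(P(309,357,.079)+P(362,375,.079))/2
print('bar az',np.degrees(np.arctan2(*(f-b)[::-1])),'len',np.hypot(*(f-b)),'axis',b+(f-b)*24/54)
E
```

```text
rim [0.550333   0.24419394 0.08525644] [ 0.0014  0.0005 -0.0003 -0.0017  0.001   0.0003  0.0001 -0.0013]
nose [0.5577 0.2965] az 82.0 r 0.0529
barL nose [0.5472 0.2748] az 95.9 r 0.0307
barR nose [0.5612 0.2728] az 69.1 r 0.0306
tailL [0.5397 0.222 ] az -115.7 r 0.0246
tailR [0.5536 0.22  ] az -82.3 r 0.0244
e1 [0.4647 0.245 ] az 179.4 r 0.0857
e2 [0.4861 0.2993] az 139.4 r 0.0846
wedge in [0.468  0.2749] az 159.5 r 0.0879
wedge outL [0.4522 0.2709] az 164.8 r 0.1017
wedge top [0.4587 0.2875] az 154.7 r 0.1014
e1in [0.5348 0.244 ] az -179.3 r 0.0155
e2in [0.5387 0.2538] az 140.6 r 0.0151
tool x az 100.11730271696044
bar az 81.84535882231641 len 0.053333306750755274 axis [0.55000134 0.24444878]
```

```bash
python3 -m handwheel '[{"dx":-0.2,"dy":1.1,"dz":-2,"wx":0,"wy":0,"wz":-2.6,"fingers":1},{"dx":-0.2,"dy":1.1,"dz":-2.7,"wx":0,"wy":0,"wz":-2.6,"fingers":1},{"dx":-0.2,"dy":1.1,"dz":-2.7,"wx":0,"wy":0,"wz":-2.6,"fingers":1},{"dx":-0.2,"dy":1.1,"dz":-2.7,"wx":0,"wy":0,"wz":-2.6,"fingers":1},{"dx":-0.2,"dy":1.1,"dz":-2.4,"wx":0,"wy":0,"wz":-2.6,"fingers":1},{"dx":-0.2,"dy":1.1,"dz":-1,"wx":0,"wy":0,"wz":-2.6,"fingers":1},{"dx":-0.2,"dy":1.1,"dz":0,"wx":0,"wy":0,"wz":-2.5,"fingers":1},{"dx":0,"dy":0,"dz":0,"wx":0,"wy":0,"wz":0,"fingers":1}]'
python3 - <<'E'
from h import *
o=arm.get_obs();tx=R.from_quat(o['orientation']).as_matrix(); print(o['eef_pos'],np.degrees(np.arctan2(tx[1,0],tx[0,0])),tx[:,2])
E
```

```text
time: 2.83
eef_pos: [0.5498, 0.2435, 0.2692]
orientation: [0.755, 0.655, -0.0, -0.001]
force: [-0.7, 1.3, 0.4]
finger_gap: 0.0852
[0.5498356  0.24347948 0.26917313] 81.89009794523541 [-1.19110280e-03  3.46785238e-04 -9.99999231e-01]
```

```bash
python3 -m handwheel '[{"dx":0.03,"dy":0.08,"dz":-2,"wx":0,"wy":0,"wz":0,"fingers":1},{"dx":0,"dy":0,"dz":-1.5,"wx":0,"wy":0,"wz":0,"fingers":0.3},{"dx":0,"dy":0,"dz":-0.5,"wx":0,"wy":0,"wz":0,"fingers":-0.2},{"dx":0,"dy":0,"dz":0,"wx":0,"wy":0,"wz":0,"fingers":-1},{"dx":0,"dy":0,"dz":0,"wx":0,"wy":0,"wz":0,"fingers":-1},{"dx":0,"dy":0,"dz":0,"wx":0,"wy":0,"wz":0,"fingers":-1},{"dx":0,"dy":0,"dz":0,"wx":0,"wy":0,"wz":0,"fingers":-1},{"dx":0,"dy":0,"dz":0,"wx":0,"wy":0,"wz":0,"fingers":-1}]'
```

```text
time: 3.5
eef_pos: [0.5499, 0.2434, 0.2309]
orientation: [0.755, 0.656, -0.001, -0.001]
force: [-13.9, -1.2, 17.5]
finger_gap: 0.0136
```

```bash
python3 -m handwheel '[{"dx":-0.05,"dy":0,"dz":0.2,"wx":0,"wy":0,"wz":0,"fingers":-1},{"dx":0,"dy":0,"dz":0,"wx":0,"wy":0,"wz":0,"fingers":-1},{"dx":0,"dy":0,"dz":0,"wx":0,"wy":0,"wz":0,"fingers":-1}]'
```

```text
time: 3.75
eef_pos: [0.5497, 0.2434, 0.2312]
orientation: [0.755, 0.656, -0.001, -0.0]
force: [-1.5, 3.1, -19.2]
finger_gap: 0.0137
```

```bash
python3 -m handwheel '[{"dx":0,"dy":0,"dz":-0.1,"wx":0,"wy":0,"wz":2,"fingers":-1},{"dx":0,"dy":0,"dz":0,"wx":0,"wy":0,"wz":5,"fingers":-1},{"dx":0,"dy":0,"dz":0,"wx":0,"wy":0,"wz":5.5,"fingers":-1},{"dx":0,"dy":0,"dz":0,"wx":0,"wy":0,"wz":5.5,"fingers":-1},{"dx":0,"dy":0,"dz":0,"wx":0,"wy":0,"wz":5.5,"fingers":-1},{"dx":0,"dy":0,"dz":0,"wx":0,"wy":0,"wz":5.5,"fingers":-1},{"dx":0,"dy":0,"dz":0,"wx":0,"wy":0,"wz":5.5,"fingers":-1},{"dx":0,"dy":0,"dz":0,"wx":0,"wy":0,"wz":5.5,"fingers":-1}]'
python3 -m handwheel '[{"dx":0,"dy":0,"dz":0,"wx":0,"wy":0,"wz":6,"fingers":-1},{"dx":0,"dy":0,"dz":0,"wx":0,"wy":0,"wz":6,"fingers":-1},{"dx":0,"dy":0,"dz":0,"wx":0,"wy":0,"wz":6,"fingers":-1},{"dx":0,"dy":0,"dz":0,"wx":0,"wy":0,"wz":6,"fingers":-1},{"dx":0,"dy":0,"dz":0,"wx":0,"wy":0,"wz":6,"fingers":-1},{"dx":0,"dy":0,"dz":0,"wx":0,"wy":0,"wz":5,"fingers":-1},{"dx":0,"dy":0,"dz":0,"wx":0,"wy":0,"wz":2.5,"fingers":-1},{"dx":0,"dy":0,"dz":0,"wx":0,"wy":0,"wz":0,"fingers":-1}]'
python3 - <<'E'
from h import *
o=arm.get_obs();tx=R.from_quat(o['orientation']).as_matrix(); print(o['eef_pos'],np.degrees(np.arctan2(tx[1,0],tx[0,0])),tx[:,2],o['force'],o['wrist_torque'],o['joints'])
E
```

```text
time: 4.42
eef_pos: [0.55, 0.2435, 0.2311]
orientation: [0.482, 0.876, 0.0, -0.0]
force: [-4.3, 2.9, -6.8]
finger_gap: 0.0132
time: 5.08
eef_pos: [0.5501, 0.2436, 0.2311]
orientation: [0.176, 0.984, 0.001, 0.0]
force: [-2.3, 4.4, -7.1]
finger_gap: 0.0136
[0.55013045 0.2435914  0.23108999] 159.77444121125131 [ 3.53578839e-04  1.16415557e-03 -9.99999260e-01] [-2.27478896  4.43592459 -7.11965874] [1.03261746 0.62904076 0.07257693] [-0.22019517  1.02331577 -0.52919213  1.53424311  0.66685834  0.76936501
  0.18787535]
```

```bash
python3 -m handwheel '[{"dx":0,"dy":0,"dz":0,"wx":0,"wy":0,"wz":0,"fingers":0},{"dx":0,"dy":0,"dz":0,"wx":0,"wy":0,"wz":0,"fingers":1},{"dx":0,"dy":0,"dz":0,"wx":0,"wy":0,"wz":0,"fingers":1},{"dx":0,"dy":0,"dz":1,"wx":0,"wy":0,"wz":0,"fingers":1},{"dx":0,"dy":0,"dz":3.5,"wx":0,"wy":0,"wz":0,"fingers":1},{"dx":0,"dy":0,"dz":4,"wx":0,"wy":0,"wz":0,"fingers":1},{"dx":0,"dy":0,"dz":4,"wx":0,"wy":0,"wz":0,"fingers":1},{"dx":0,"dy":0,"dz":0,"wx":0,"wy":0,"wz":0,"fingers":1}]'
python3 - <<'E'
from h import *
import pickle
im,c=snap('wrist','w3.png'); pickle.dump(c,open('w3.pkl','wb'))
print(proj(c,[.5502,.2443,.08]),proj(c,[.468,.2749,.05]))
E
```

```text
time: 5.75
eef_pos: [0.5505, 0.244, 0.3636]
orientation: [0.178, 0.984, 0.003, 0.004]
force: [0.9, -0.1, 0.7]
finger_gap: 0.0856
[277.8710024 203.5411282] [277.35116756  71.47981256]
```

View pics/w3.png

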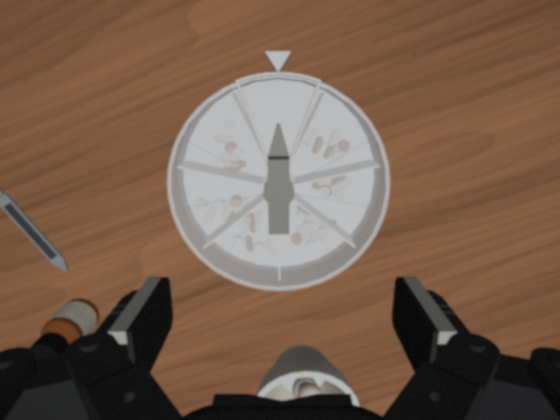

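The knob nose tip (278,125), knob tail (278,234) and index rib point (278,72) are in line, so the carousel is set. On to the bottle.

```bash
python3 -m handwheel '[{"dx":-0.4,"dy":-2,"dz":0.5,"wx":0,"wy":0,"wz":-6,"fingers":1},{"dx":-0.4,"dy":-3.2,"dz":0.5,"wx":0,"wy":0,"wz":-7,"fingers":1},{"dx":-0.4,"dy":-3.2,"dz":0.5,"wx":0,"wy":0,"wz":-7,"fingers":1},{"dx":-0.4,"dy":-3.2,"dz":0.5,"wx":0,"wy":0,"wz":-7,"fingers":1},{"dx":-0.4,"dy":-3.2,"dz":0.5,"wx":0,"wy":0,"wz":-7,"fingers":1},{"dx":-0.4,"dy":-3.2,"dz":0.5,"wx":0,"wy":0,"wz":-7,"fingers":1},{"dx":-0.4,"dy":-3.2,"dz":0,"wx":0,"wy":0,"wz":-7,"fingers":1},{"dx":-0.4,"dy":-3.2,"dz":0,"wx":0,"wy":0,"wz":-7,"fingers":1}]'
python3 -m handwheel '[{"dx":-0.4,"dy":-3.2,"dz":0,"wx":0,"wy":0,"wz":-7,"fingers":1},{"dx":-0.5,"dy":-3.2,"dz":0,"wx":0,"wy":0,"wz":-7,"fingers":1},{"dx":-0.5,"dy":-3.2,"dz":0,"wx":0,"wy":0,"wz":-7,"fingers":1},{"dx":-0.5,"dy":-3.2,"dz":0,"wx":0,"wy":0,"wz":-7,"fingers":1},{"dx":-0.5,"dy":-3.2,"dz":0,"wx":0,"wy":0,"wz":-7,"fingers":1},{"dx":-0.5,"dy":-3.2,"dz":0,"wx":0,"wy":0,"wz":-7,"fingers":1},{"dx":-0.6,"dy":-3.2,"dz":0,"wx":0,"wy":0,"wz":-7,"fingers":1},{"dx":-0.6,"dy":-3.2,"dz":0,"wx":0,"wy":0,"wz":-7,"fingers":1}]'
python3 -m handwheel '[{"dx":0,"dy":-1,"dz":0,"wx":0,"wy":0,"wz":-4,"fingers":1},{"dx":0,"dy":0,"dz":0,"wx":0,"wy":0,"wz":0,"fingers":1},{"dx":0,"dy":0,"dz":0,"wx":0,"wy":0,"wz":0,"fingers":1}]'
python3 - <<'E'
from h import *
import pickle
im,c=snap('wrist','w4.png'); pickle.dump(c,open('w4.pkl','wb'))
o=arm.get_obs();tx=R.from_quat(o['orientation']).as_matrix(); print(o['eef_pos'],np.degrees(np.arctan2(tx[1,0],tx[0,0])),tx[:,2],o['force'],o['wrist_torque'],o['joints'])
E
```

```text
time: 6.47
eef_pos: [0.5176, -0.0022, 0.3863]
orientation: [0.615, 0.789, 0.0, 0.0]
force: [1.4, -0.4, 0.1]
finger_gap: 0.0852
time: 7.13
eef_pos: [0.4765, -0.2582, 0.386]
orientation: [0.913, 0.408, 0.0, -0.0]
force: [0.7, -0.0, 0.6]
finger_gap: 0.085
time: 7.38
eef_pos: [0.477, -0.2666, 0.3857]
orientation: [0.925, 0.379, 0.0, -0.0]
force: [-0.0, 0.9, -0.1]
finger_gap: 0.0855
[ 0.4772514  -0.26597228  0.38577168] 44.63326130991568 [-5.71373364e-06  6.46042356e-04 -9.99999791e-01] [ 0.13846838  1.0099857  -0.84718633] [0.0542228  0.01449587 0.02089618] [ 0.52596465  0.68763226 -0.14280649  1.61605213  0.12008619  0.84677675
 -0.45627483]
```

View pics/w4.png

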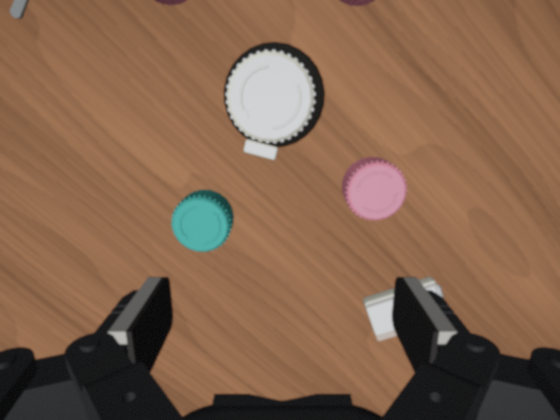

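The white cap top is at about (271,96), the foot's tab at (260,150), the teal cap at (202,221) and a pink cap at (375,189). The cap gives a clear mask to measure.

```bash
python3 - <<'E'
from h import *
import pickle
c=pickle.load(open('w4.pkl','rb')); im=cv2.imread('pics/w4.png')
m=((im.min(2)>150)&(im.max(2).astype(int)-im.min(2)<35)).astype(np.uint8); m[142:]=0
k=max(cv2.findContours(m,0,2)[0],key=cv2.contourArea); (u,v),r=cv2.minEnclosingCircle(k); print(u,v,r,cv2.contourArea(k))
p=ray(c,u,v,.1165); e=ray(c,u+r,v,.1165); print(p,np.linalg.norm(e-p)*2)
d=p[:2]-arm.get_obs()['eef_pos'][:2]; print('move cm',d*100)
E
```

```text
270.0 96.0 46.32503890991211 6082.5
[ 0.52483457 -0.20875093  0.1165    ] 0.055896914279698603
move cm [4.7583167  5.72213508]
```

```bash
python3 -m handwheel '[{"dx":2.4,"dy":2.8,"dz":-1,"wx":0,"wy":0,"wz":0,"fingers":1},{"dx":2.4,"dy":2.9,"dz":-1.4,"wx":0,"wy":0,"wz":0,"fingers":1},{"dx":0,"dy":0,"dz":-3,"wx":0,"wy":0,"wz":0,"fingers":1},{"dx":0,"dy":0,"dz":-3,"wx":0,"wy":0,"wz":0,"fingers":1},{"dx":0,"dy":0,"dz":-2,"wx":0,"wy":0,"wz":0,"fingers":1},{"dx":0,"dy":0,"dz":0,"wx":0,"wy":0,"wz":0,"fingers":1},{"dx":0,"dy":0,"dz":0,"wx":0,"wy":0,"wz":0,"fingers":1}]'
python3 - <<'E'
from h import *
import pickle
im,c=snap('wrist','w5.png')
m=((im.min(2)>150)&(im.max(2).astype(int)-im.min(2)<35)).astype(np.uint8)
for k in cv2.findContours(m,0,2)[0]:
    if cv2.contourArea(k)>300: print(cv2.boundingRect(k),cv2.contourArea(k),cv2.minEnclosingCircle(k))
print(arm.get_obs()['eef_pos'],proj(c,[.5248,-.2088,.1165]))
E
```

```text
time: 8.02
eef_pos: [0.5253, -0.2088, 0.2818]
orientation: [0.925, 0.38, -0.0, -0.001]
force: [0.4, -0.1, 1.1]
finger_gap: 0.0854
(216, 228, 135, 122) 11934.0 ((283.0, 286.1428527832031), 67.00984954833984)
(229, 174, 109, 66) 1868.5 ((283.0, 225.0), 54.14804458618164)
[ 0.52548394 -0.20915516  0.28279828] [282.42308284 293.67147256]
```

View pics/w5.png

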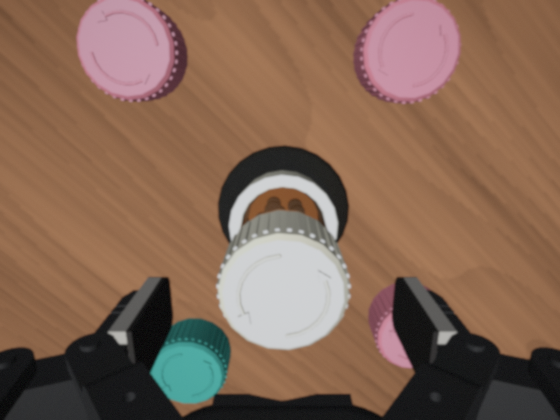

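The cap is centred between the fingers: cap column 283, fingers centred at 282. Nothing stands under the fingers at this height, so I'll descend and grip.

```bash
python3 -m handwheel '[{"dx":0,"dy":0,"dz":-1.5,"wx":0,"wy":0,"wz":0,"fingers":1},{"dx":0,"dy":0,"dz":-1.5,"wx":0,"wy":0,"wz":0,"fingers":1},{"dx":0,"dy":0,"dz":0,"wx":0,"wy":0,"wz":0,"fingers":0.5},{"dx":0,"dy":0,"dz":0,"wx":0,"wy":0,"wz":0,"fingers":-1},{"dx":0,"dy":0,"dz":0,"wx":0,"wy":0,"wz":0,"fingers":-1},{"dx":0,"dy":0,"dz":0,"wx":0,"wy":0,"wz":0,"fingers":-1},{"dx":0,"dy":0,"dz":0,"wx":0,"wy":0,"wz":0,"fingers":-1}]'
python3 -m handwheel '[{"dx":0,"dy":0,"dz":0,"wx":0,"wy":0,"wz":0,"fingers":-1},{"dx":0,"dy":0,"dz":0,"wx":0,"wy":0,"wz":0,"fingers":-1},{"dx":0,"dy":0,"dz":0,"wx":0,"wy":0,"wz":0,"fingers":-1}]'
```

```text
time: 8.65
eef_pos: [0.5255, -0.2097, 0.2532]
orientation: [0.926, 0.379, 0.001, 0.001]
force: [-0.3, 0.8, 7.7]
finger_gap: 0.0531
time: 8.9
eef_pos: [0.5255, -0.2097, 0.2532]
orientation: [0.926, 0.379, 0.001, 0.001]
force: [0.0, 1.2, 8.1]
finger_gap: 0.0534
```

```bash
python3 -m handwheel '[{"dx":0,"dy":0,"dz":-0.2,"wx":0,"wy":0,"wz":0,"fingers":-1},{"dx":0,"dy":0,"dz":-0.2,"wx":0,"wy":0,"wz":0,"fingers":-1},{"dx":0,"dy":0,"dz":-0.2,"wx":0,"wy":0,"wz":0,"fingers":-1},{"dx":0,"dy":0,"dz":0,"wx":0,"wy":0,"wz":0,"fingers":-1},{"dx":0,"dy":0,"dz":0,"wx":0,"wy":0,"wz":0,"fingers":-1}]'
```

```text
time: 9.32
eef_pos: [0.5255, -0.2097, 0.2474]
orientation: [0.926, 0.379, 0.001, 0.001]
force: [-1.7, 1.9, 13.7]
finger_gap: 0.0533
```

```bash
python3 -m handwheel '[{"dx":0,"dy":0,"dz":-0.15,"wx":0,"wy":0,"wz":0,"fingers":-1},{"dx":0,"dy":0,"dz":0,"wx":0,"wy":0,"wz":0,"fingers":-1},{"dx":0,"dy":0,"dz":0,"wx":0,"wy":0,"wz":0,"fingers":-1}]'
```

```text
time: 9.57
eef_pos: [0.5255, -0.2097, 0.2464]
orientation: [0.926, 0.379, 0.001, 0.001]
force: [-2.9, 1.9, 22.1]
finger_gap: 0.0533
```

The force jumped 8 N over the last millimetre, so the cap has bottomed. I'll twist 50° counter-clockwise.

```bash
python3 -m handwheel '[{"dx":0,"dy":0,"dz":0,"wx":0,"wy":0,"wz":2,"fingers":-1},{"dx":0,"dy":0,"dz":0,"wx":0,"wy":0,"wz":4,"fingers":-1},{"dx":0,"dy":0,"dz":0,"wx":0,"wy":0,"wz":4,"fingers":-1},{"dx":0,"dy":0,"dz":0,"wx":0,"wy":0,"wz":4,"fingers":-1},{"dx":0,"dy":0,"dz":0,"wx":0,"wy":0,"wz":4,"fingers":-1},{"dx":0,"dy":0,"dz":0,"wx":0,"wy":0,"wz":4,"fingers":-1},{"dx":0,"dy":0,"dz":0,"wx":0,"wy":0,"wz":4,"fingers":-1}]'
python3 -m handwheel '[{"dx":0,"dy":0,"dz":0,"wx":0,"wy":0,"wz":4,"fingers":-1},{"dx":0,"dy":0,"dz":0,"wx":0,"wy":0,"wz":4,"fingers":-1},{"dx":0,"dy":0,"dz":0,"wx":0,"wy":0,"wz":4,"fingers":-1},{"dx":0,"dy":0,"dz":0,"wx":0,"wy":0,"wz":4,"fingers":-1},{"dx":0,"dy":0,"dz":0,"wx":0,"wy":0,"wz":4,"fingers":-1},{"dx":0,"dy":0,"dz":0,"wx":0,"wy":0,"wz":4,"fingers":-1},{"dx":0,"dy":0,"dz":0,"wx":0,"wy":0,"wz":0,"fingers":-1},{"dx":0,"dy":0,"dz":0,"wx":0,"wy":0,"wz":0,"fingers":-1}]'
python3 - <<'E'
from h import *
o=arm.get_obs();tx=R.from_quat(o['orientation']).as_matrix(); print(o['eef_pos'],np.degrees(np.arctan2(tx[1,0],tx[0,0])),tx[:,2],o['force'],o['wrist_torque'],o['joints'])
E
```

```text
time: 10.15
eef_pos: [0.5254, -0.2089, 0.2463]
orientation: [0.816, 0.579, 0.001, 0.0]
force: [-8.2, 11.3, 25.0]
finger_gap: 0.0537
time: 10.82
eef_pos: [0.5247, -0.2091, 0.2462]
orientation: [0.679, 0.735, -0.0, -0.0]
force: [-13.4, 8.0, 28.3]
finger_gap: 0.0533
[ 0.52473961 -0.20912568  0.2462287 ] 94.54139767916544 [-6.54531976e-04 -1.61347624e-04 -9.99999773e-01] [-13.3686315    7.95845828  28.27132912] [1.56738666 2.83658186 0.04038896] [ 0.48819624  0.9303138  -0.32549351  1.67305269  0.46062955  0.61572709
 -0.01660528]
```

```bash
python3 -m handwheel '[{"dx":0,"dy":0,"dz":0.3,"wx":0,"wy":0,"wz":0,"fingers":-1},{"dx":0,"dy":0,"dz":0.5,"wx":0,"wy":0,"wz":0,"fingers":-1},{"dx":0,"dy":0,"dz":0.5,"wx":0,"wy":0,"wz":0,"fingers":-1},{"dx":0,"dy":0,"dz":0.5,"wx":0,"wy":0,"wz":0,"fingers":-1},{"dx":0,"dy":0,"dz":0,"wx":0,"wy":0,"wz":0,"fingers":-1}]'
```

```text
time: 11.23
eef_pos: [0.5246, -0.2094, 0.2636]
orientation: [0.679, 0.734, -0.001, -0.001]
force: [-7.9, 5.0, 5.1]
finger_gap: 0.0529
```

```bash
python3 -m handwheel '[{"dx":0,"dy":0,"dz":1,"wx":0,"wy":0,"wz":0,"fingers":-1},{"dx":0,"dy":0,"dz":1.2,"wx":0,"wy":0,"wz":0,"fingers":-1},{"dx":0,"dy":0,"dz":1.2,"wx":0,"wy":0,"wz":0,"fingers":-1},{"dx":0,"dy":0,"dz":1.2,"wx":0,"wy":0,"wz":0,"fingers":-1},{"dx":0,"dy":0,"dz":1.2,"wx":0,"wy":0,"wz":0,"fingers":-1},{"dx":0,"dy":0,"dz":0.8,"wx":0,"wy":0,"wz":0,"fingers":-1},{"dx":0,"dy":0,"dz":0.2,"wx":0,"wy":0,"wz":0,"fingers":-1},{"dx":0,"dy":0,"dz":0,"wx":0,"wy":0,"wz":0,"fingers":-1}]'
python3 - <<'E'
from h import *
import pickle
im,c=snap('side','s6.png');im2,c2=snap('scene','c6.png')
a=cv2.resize(im[110:260,260:400],None,fx=3,fy=3,interpolation=cv2.INTER_CUBIC)
b=cv2.resize(im2[130:280,160:285],None,fx=3,fy=3,interpolation=cv2.INTER_CUBIC)
cv2.imwrite('pics/f6.png',np.hstack([a,b])[:,:,::-1])
for P in ([.5248,-.209,.105],[.5248,-.209,.165],[.5248,-.209,.195]): print((proj(c,P)-[260,110])*3,(proj(c2,P)-[160,130])*3+[420,0])
o=arm.get_obs(); print(o['eef_pos'],o['force'],o['joint_vel'].max(),R.from_quat(o['orientation']).as_matrix()[:,2])
E
```

```text
time: 11.9
eef_pos: [0.5252, -0.2097, 0.331]
orientation: [0.679, 0.734, 0.0, 0.001]
force: [-0.7, 0.6, -1.1]
finger_gap: 0.0536
[242.3259594  243.54460377] [593.10936934 205.51581304]
[248.16241657 188.37087977] [586.4405277  161.44236041]
[251.19502313 159.70276954] [582.92674378 138.22024811]
[ 0.52506368 -0.20969877  0.32989829] [ 0.73877057  0.32124968 -1.27370972] 0.008374071597549005 [-4.42772686e-04 -4.35354485e-05 -9.99999901e-01]
```

View pics/f6.png

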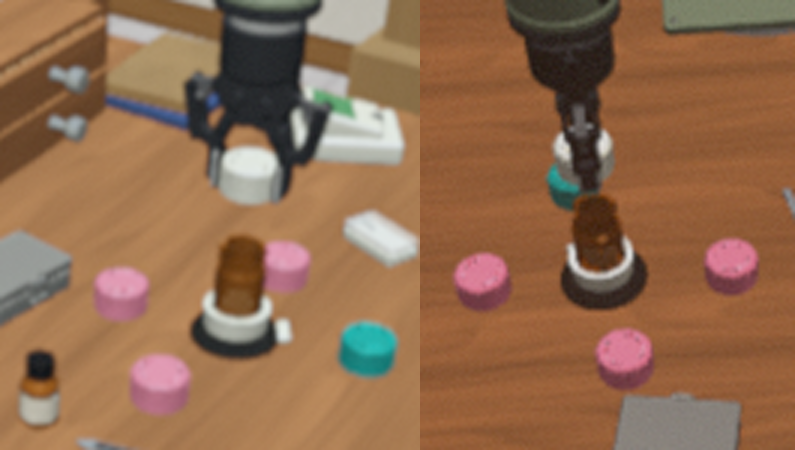

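Both views show the bottle open, with its mouth at (242,243) in the left panel. The white cap is upright in the gripper at (250,175), straight above it. Let it settle, then hand in.

```bash
python3 -m handwheel '[{"dx":0,"dy":0.05,"dz":0.15,"wx":0,"wy":0,"wz":0,"fingers":-1},{"dx":0,"dy":0,"dz":0,"wx":0,"wy":0,"wz":0,"fingers":-1},{"dx":0,"dy":0,"dz":0,"wx":0,"wy":0,"wz":0,"fingers":-1},{"dx":0,"dy":0,"dz":0,"wx":0,"wy":0,"wz":0,"fingers":-1},{"dx":0,"dy":0,"dz":0,"wx":0,"wy":0,"wz":0,"fingers":-1},{"dx":0,"dy":0,"dz":0,"wx":0,"wy":0,"wz":0,"fingers":-1}]'
python3 -c "
from plant import arm
print(arm.finish_job())"
```

```text
time: 12.5
eef_pos: [0.5251, -0.2092, 0.3316]
orientation: [0.679, 0.734, -0.0, -0.0]
force: [-0.6, -0.1, -0.4]
finger_gap: 0.0527
the job is handed in; nothing more can be done
None
```

The dispenser is ready for refilling and the bottle is open. I handed the job in at about 12.5 s with the cap still in the gripper.

- **Carousel:** I gripped the knob and turned it about 78° counter-clockwise. In the wrist picture taken after letting go, the nose tip, the knob's tail and the index rib lie on one line, to within about a degree by eye.
- **Cap:** I pressed it down until it bottomed; the force jumped about 8 N over the last millimetre. I then twisted it 50° counter-clockwise while holding it down, and it lifted off without resistance.
- **Final pose:** The last side and scene pictures show the cap upright in the gripper, straight above the open bottle. From the arm's height it is about 6 cm clear of the mouth. The force was near zero and the finger gap was 53 mm.
- **Other things on the ledge:** The caps near the bottle stood undisturbed in that same view. I did not measure every bystander again. None of the force readings pointed to touching one.

Two readings were slightly off. The cap's diameter measured 55.9 mm against the stated 54 mm. The knob grip showed up to 19 N of vertical force until I eased the height, well below the limits. The first three moves were also refused because their rows left out some fields, but that moved nothing and cost no robot time.

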